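# Unstopper the fixer jar in the studio darkroom corner

## Robot

A 6-joint arm with a two-finger parallel gripper is mounted at the origin on the work surface. World frame = base frame: x ahead of the robot, y to its left, z up, the work surface at z = 0. Lengths are in m, angles in rad, forces in N, time in s.
With the tool pointing down it reaches from about 0.35 to 0.725 m from the base axis. Payload 6 kg.
Tool frame: the origin (TCP) lies at the centre of the arm's flange, where the gripper is bolted on; the fingertips stand 173 mm ahead of it and the grasp point (between the pads) lies 155 mm ahead of it (bot.tip_extent is the x of the fingertips in the tool frame, in m); x points along the fingers, y is the direction in which the jaws open and shut, and the axes are right-handed (so a half turn about x gives the same grasp; the last joint's range is limited). The gripper opens to 85 mm and grips with 20 to 120 N. Pads are 22 mm wide; open, the fingers measure 114 mm over their backs; the gripper's body (76 mm by 85 mm) begins 54 mm behind the grasp point. The pads swing forward as they close: fully open they stand 13 mm farther back than shut.
Start: joints at [-0.819, 0.04, 0.085, 0, -1.615, -0.334], TCP at [0.243, -0.548, 0.405] pointing down, gripper open.
Joint ranges: [-2.56, 2.56], [-1.29, 2.01], [-1.08, 1.49], [-3.29, 1.98], [-2.81, -0.18], [-2.99, 2.99]. Speed limits (rad/s): [2.57, 2.57, 3.01, 3.14, 3.14, 3.14].

## Interface

Orientations are given as a unit quaternion [x, y, z, w].
In Python, from station import bot, cams gives the robot as it stands.
- The arm moves only by the tool send_rows, never from a script. Its argument "series" is a list of rows, each an object with "delta_pos": the shift along the tool's x, y, z in units of 0.04 m (1.0 is 0.04 m), a list of three; "twist": the turn, a rotation vector about the tool's x, y, z in units of 0.08 rad (1.0 is 0.08 rad), a list of three; "hand": the opening, from 0 (shut) to 1 (fully open). In form: [{"delta_pos": [x, y, z], "twist": [wx, wy, wz], "hand": hand}, ...]. A call has 1 to 8 rows; each row shifts and turns the commanded pose from where the row before left it, along the tool's axes as they then stand; what a row does not reach is not made up. A row lasts 1/12 s, in which the tool goes at most 41.7 mm and 7.16 degrees, less where a joint would pass 70% of its speed; a pose out of reach is approached as far as the arm can. A call with a number of a shift or a turn outside -1 to 1 is refused whole. A call with a gripper value outside its range is refused whole. The fingers move at their own pace and stop on an object; "squeeze" is the grip in N (left out, the last holds). Time passes only in rows, so rows that do not move let the fingers close. It gives the time, the measured TCP pose, the force and the opening at its end, in the units of the state.
- bot.observe(): the state, without advancing time (a new reading comes with each control period).
- cams.snapshot(name): name is "scene" or "top" or "wrist"; returns a dict with "frame" (420x560x3 uint8, red, green, blue), "depth" (420x560 float32, m along the optical axis (not along the pixel's ray), 0 where there is no reading), "camera_matrix" (3x3 intrinsics, pixels), "R" (3x3) and "t" (3): a world point X has camera coordinates R X + t. Camera axes: x right, y down, z forward; pixel columns grow to the right and rows downward; lengths in m; the calibration is good to about 2 mm. A picture is of the moment at which its call begins.
- bot.job_done(): hands the job in, once; it reports no verdict.
The state is a dict: "time_s": time; "q": joint angles; "joint_vel": joint speeds; "tau": joint torques, N m; "position": TCP position; "ee_rot": TCP orientation; "wrist_force": force on the tool from outside, world axes, zero at the start; "torque": the same for the moment, N m; "gripper_width": opening from 0.0 (shut) to 1.0 (fully open).
Only numpy, scipy, OpenCV 4.12 (cv2) and the standard library are available. Lean on these libraries where they do the work, as an engineer would, in place of code of your own. Each camera call takes 0.05 s, during which the arm holds its last target. There are 200 camera calls.

## Task

Open the square jar that is bolted to the bench by its steel base plate: grip its stopper by the flat fin, rock it over to one side and then to the other until both halves of the rubber collar have given way, and pull it straight out of the neck. Then set the stopper down gently in the empty tray, not in the one with the photographs, and let go of it.

Things in the scene. Friction and masses are not known exactly. Their poses are not given: they have to be found in the camera images.
- stopper_mid (a point): Centre (z up) of the buff rubber stopper, 78 mm tall, 60 g, in the square amber jar (90 mm wide, on a fixed 110 mm steel plate). Top fin to grip: 28 mm along x, 12 mm thick along y, 3 to 39 mm above this point; below it a cap 34 mm wide, 6 mm thick, and a 22 mm stem. Foot: 39 mm below, 76 mm above the bench when in. Two round bottles, taller and smaller, have like stoppers; they stay shut.
- lip_left (a joint): Black rubber collar half on the jar's neck at the stopper's +y side, top 106 mm above the bench. 0 = in, grows outward to 0.008 m. A straight pull rises 5 mm, then catches on the collar. With fingers closed along y on the fin, lean the stopper about its foot 12 to 16 degrees to +y: its stem pushes this half out (about 5 N) and it stays out.
- lip_right (a joint): The same collar half at the stopper's -y side: lean to -y to push it out, 0 = in, at most 0.008 m. When both halves are beyond 0.0028 the stopper lifts straight out freely; its foot is clear of the collar after 32 mm.
- tray_floor (a point): Centre of the inner floor (4 mm above the bench) of the empty turquoise photo tray, fixed to the bench: 200 mm along x, 150 mm along y, walls 4 mm thick and 35 mm high from the bench, open on top. A second tray of the same make with photographs in it lies near.
Things that resemble listed ones, but are neither listed nor needed, are in the scene too. Leave any brown look-alike of the part that bears stopper_mid alone.

How it is judged:
On the way, in this order (a step that is already met when the one before it is completed fails the run):
1. both collar halves have been pushed back at least 1.5 mm by rocking the stopper, while it is still in the neck (value of joint each of lip_left, lip_right above 0.0015 m and height (world z) of stopper_mid below 0.14 m), for 0.1 s.
2. the stopper is pulled clear of the neck, still within 30 degrees of upright (height (world z) of stopper_mid above 0.155 m and angle between stopper_mid's own z axis and vertical below 0.52 rad), for 0.1 s.
At the end, for the whole second after the job is handed in: The stopper, standing or lying, is at rest inside the walls of the empty tray (its centre within 95 mm along the tray and 70 mm across it of the middle of the floor, and less than 50 mm above the bench) (x of stopper_mid in the frame of tray_floor between -0.095 and 0.095 m and y of stopper_mid in the frame of tray_floor between -0.07 and 0.07 m and height (world z) of stopper_mid below 0.05 m and linear speed of stopper below 0.03 m/s); the robot touches nothing.
It fails at once if the stopper is dropped or thrown: it moves faster than 1 m/s with no finger on it (a free fall of 5 cm) (linear speed of stopper above 1 m/s and contact force between the fingers and stopper below 0.05 N).
It also fails if it takes over 48 s, if anything falls off the work surface, if the arm or the gripper's body presses on something with over 40 N, if the wrist force passes 120 N, or if a joint passes its speed limit or range.

## Working session

There is one attempt and no reset: what is moved stays moved. The work goes in short steps, Python scripts to look and compute and a tool call to move; the robot and the scene stay as the last step left them, time stands still between calls to the robot, and variables do not carry over. Pictures are saved under pics/ and viewed, about 8 in all and at most 12, crops included, and the job is handed in when it is done.

Besides the shell and the picture viewer there is one more tool, called after "Call:" by a JSON object that holds its "op" and its "data". send_rows: Moves the arm, as the interface text tells. Its arguments: {"type":"object","properties":{"series":{"type":"array"},"squeeze":{"type":"number"}},"required":["series"]}

```bash
ls; mkdir -p pics; cat > h.py <<'E'
import numpy as np, cv2
from station import bot, cams
def snap(n,f):
    s=cams.snapshot(n); cv2.imwrite(f'pics/{f}.png',s['frame'][:,:,::-1]); np.savez(f'pics/{f}.npz',**s); return s
def pts(s):
    d=s['depth'];v,u=np.mgrid[:d.shape[0],:d.shape[1]];K=s['camera_matrix']
    c=np.stack([(u-K[0,2])/K[0,0]*d,(v-K[1,2])/K[1,1]*d,d],-1)
    p=(c-s['t'])@s['R']; p[d==0]=np.nan; return p
E
python3 - <<'E'
from h import *
for n in('scene','top','wrist'): snap(n,n+'0')
a=cv2.imread('pics/scene0.png');b=cv2.imread('pics/top0.png')
print(bot.observe())
E
```

```text
pics
{'time_s': 0.15, 'q': array([-8.19282626e-01,  4.06721970e-02,  8.40380318e-02, -3.06192277e-04,
       -1.61549862e+00, -3.33677721e-01]), 'joint_vel': array([-0.00066263, -0.00227833,  0.00256796,  0.00115764,  0.00071379,
        0.00107784]), 'tau': array([-3.66030945e-03, -3.68615234e+01,  3.47691751e+01,  6.93638742e+00,
       -4.48584222e-03, -9.44595058e-06]), 'position': array([ 0.24352199, -0.54834165,  0.40391376]), 'ee_rot': array([-0.14619917,  0.6918816 ,  0.14712015,  0.69157886]), 'wrist_force': array([-0.40451335,  0.08976804, -0.95186289]), 'torque': array([-0.03163649,  0.01934886, -0.00116145]), 'gripper_width': 0.9992022417346834}
```

View pics/scene0.png

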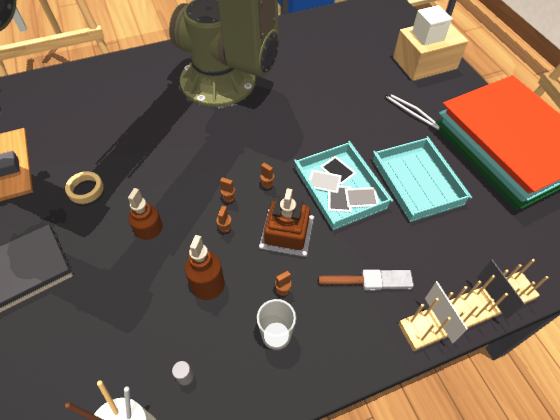

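View pics/top0.png

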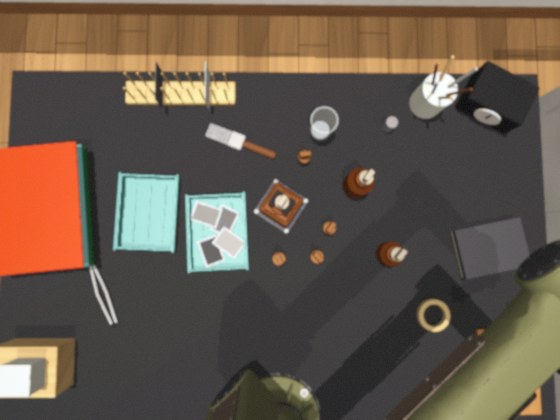

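The scene view shows the square jar with its stopper at about (288,215) and the empty tray at (420,178). The top view shows the same two at (281,204) and (147,212). The tray with photographs lies between them. Next I'll measure with depth.

```bash
python3 - <<'E'
from h import *
for n,win,tw in(('scene',(262,312,185,255),(370,472,130,222)),('top',(252,312,175,236),(108,184,168,256))):
    s=np.load(f'pics/{n}0.npz');p=pts(s);f=s['frame'].astype(int)
    hsv=cv2.cvtColor(s['frame'],cv2.COLOR_RGB2HSV)
    print(n,'cam at',-s['R'].T@s['t'],'px/m',s['camera_matrix'][0,0])
    u0,u1,v0,v1=win
    q=p[v0:v1,u0:u1].reshape(-1,3);h=hsv[v0:v1,u0:u1].reshape(-1,3)
    for a,b in((.145,.17),(.12,.145),(.108,.12),(.085,.108),(.06,.085),(.002,.02)):
        m=(q[:,2]>a)&(q[:,2]<b)
        if m.sum()>5: print(a,b,m.sum(),'mean',q[m].mean(0).round(4),'min',q[m].min(0).round(4),'max',q[m].max(0).round(4), cv2.minAreaRect((q[m][:,:2]*1000).astype(np.float32)))
    m=(q[:,2]>.15);print(np.nanmax(q[:,2]))
    u0,u1,v0,v1=tw
    q=p[v0:v1,u0:u1].reshape(-1,3);h=hsv[v0:v1,u0:u1].reshape(-1,3)
    m=(h[:,0]>78)&(h[:,0]<100)&(h[:,1]>60)
    for a,b in((-.01,.012),(.028,.045)):
        k=m&(q[:,2]>a)&(q[:,2]<b)
        print('tray',k.sum(),q[k].mean(0).round(4),cv2.minAreaRect((q[k][:,:2]*1000).astype(np.float32)))
a=cv2.imread('pics/scene0.png')[175:265,245:335];b=cv2.imread('pics/top0.png')[165:245,240:320]
cv2.imwrite('pics/crop.png',np.hstack([cv2.resize(a,(400,400),interpolation=cv2.INTER_CUBIC),cv2.resize(b,(400,400),interpolation=cv2.INTER_CUBIC)]))
E
```

```text
scene cam at [ 1.06723237 -0.22993358  0.8973085 ] px/m 453.91402608570814
0.145 0.17 84 mean [ 0.5684 -0.0112  0.1533] min [ 0.5523 -0.0212  0.1451] max [0.5803 0.0007 0.1568] ((565.9712524414062, -10.102006912231445), (12.166385650634766, 29.7325439453125), 55.20296096801758)
0.12 0.145 72 mean [ 0.573  -0.0131  0.1288] min [ 0.5533 -0.0243  0.12  ] max [0.5818 0.0039 0.1435] ((567.342041015625, -11.44382095336914), (26.68429183959961, 27.687271118164062), 36.030269622802734)
0.108 0.12 145 mean [ 0.5691 -0.0131  0.114 ] min [ 0.5351 -0.0422  0.108 ] max [0.5975 0.0197 0.1199] ((567.4737548828125, -10.920028686523438), (56.03166198730469, 45.136287689208984), 58.66209030151367)
0.085 0.108 402 mean [ 0.5756 -0.0139  0.1002] min [ 0.5338 -0.0459  0.0852] max [0.6011 0.0257 0.108 ] ((567.6830444335938, -11.021759033203125), (57.783077239990234, 56.92339324951172), 58.0720100402832)
0.06 0.085 787 mean [ 0.584  -0.0172  0.0706] min [ 0.5094 -0.0688  0.06  ] max [0.6231 0.0471 0.0848] ((567.9255981445312, -10.942474365234375), (88.37448120117188, 87.27464294433594), 56.915809631347656)
[... 1362 characters left out ...]
094)
0.06 0.085 624 mean [ 0.5627 -0.0082  0.0707] min [ 0.5099 -0.067   0.06  ] max [0.6235 0.0488 0.0849] ((566.1300048828125, -8.892406463623047), (88.21763610839844, 88.75428771972656), 57.55615997314453)
0.002 0.02 1019 mean [ 0.5661 -0.012   0.005 ] min [ 0.4853 -0.0939  0.002 ] max [0.6521 0.0701 0.017 ] ((568.5615234375, -12.071609497070312), (166.83909606933594, 163.92547607421875), 0.1405436396598816)
0.1594065907292356
tray 3695 [0.5474 0.358  0.0046] ((548.9859008789062, 360.396728515625), (173.36439514160156, 214.85865783691406), 88.04090118408203)
tray 673 [0.5507 0.364  0.0351] ((547.456298828125, 352.0161437988281), (159.90792846679688, 205.91783142089844), 87.87383270263672)
```

View pics/crop.png

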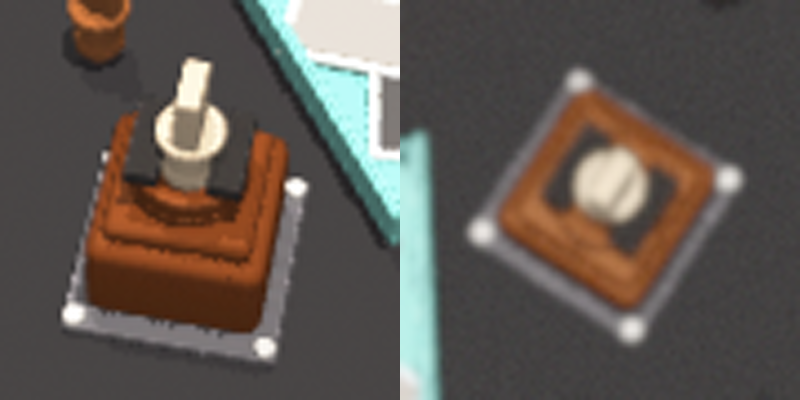

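```bash
cat >> h.py <<'E'
from scipy.spatial.transform import Rotation as Ro
def plan(pos,ydir_deg,tilt=None,verbose=1):
    s=bot.observe();R=Ro.from_quat(s['ee_rot'])
    X=np.array([0,0,-1.]);c=np.radians(ydir_deg);Y=np.array([np.cos(c),np.sin(c),0])
    G=Ro.from_matrix(np.stack([X,Y,np.cross(X,Y)],1))
    rv=(R.inv()*G).as_rotvec()/.08; dp=R.inv().apply(np.array(pos)-s['position'])/.04
    print('t',s['time_s'],'pos',s['position'].round(4),'F',s['wrist_force'].round(1),'w',round(s['gripper_width'],3),'q',s['q'].round(2))
    print('yaw of y',np.degrees(np.arctan2(*R.as_matrix()[1::-1,1])).round(2),'tool x',R.as_matrix()[:,0].round(4),'dpos units',dp.round(3),'twist units',rv.round(3))
E
python3 - <<'E'
from h import *
s=np.load('pics/top0.npz');p=pts(s)
print('bottles',np.nanmax(p[165:195,345:380,2]),np.nanmax(p[235:270,375:410,2]))
plan([.567,-.010,.36],57);plan([.567,-.010,.36],-123)
for n in('scene','top'):
    s=np.load(f'pics/{n}0.npz');p=pts(s).reshape(-1,3)
    # tray rim extents by histograms near empty tray
    hs=cv2.cvtColor(s['frame'],cv2.COLOR_RGB2HSV).reshape(-1,3)
    k=(hs[:,0]>78)&(hs[:,0]<100)&(hs[:,1]>60)&(p[:,2]>.03)&(p[:,2]<.04)&(p[:,1]>.2)&(p[:,1]<.46)&(abs(p[:,0]-.54)<.2)
    print(n,k.sum(),cv2.minAreaRect((p[k][:,:2]*1000).astype(np.float32)),np.percentile(p[k],[0,1,5,50,95,99,100],axis=0)[:,:2].round(3).tolist())
s=np.load('pics/top0.npz');
def proj(s,X):
    c=s['R']@X+s['t'];u=s['camera_matrix']@c;return (u[:2]/u[2]).round(1)
for n in('scene','top'):
  s=np.load(f'pics/{n}0.npz')
  print(n,'tray ctr',proj(s,np.array([.548,.36,.004])),'fin top',proj(s,np.array([.567,-.01,.154])))
E
```

```text
bottles 0.18852983913439536 0.14154137829907903
t 0.15 pos [ 0.2435 -0.5483  0.4039] F [-0.4  0.1 -1. ] w 0.999 q [-0.82  0.04  0.08 -0.   -1.62 -0.33]
yaw of y 113.94 tool x [-7.0e-04  1.2e-03 -1.0e+00] dpos units [ 1.108  9.017 12.853] twist units [ 1.2423e+01 -1.0000e-02 -1.5000e-02]
t 0.15 pos [ 0.2435 -0.5483  0.4039] F [-0.4  0.1 -1. ] w 0.999 q [-0.82  0.04  0.08 -0.   -1.62 -0.33]
yaw of y 113.94 tool x [-7.0e-04  1.2e-03 -1.0e+00] dpos units [ 1.108  9.017 12.853] twist units [-2.6847e+01  1.7000e-02 -1.2000e-02]
scene 1165 ((518.4808959960938, 314.79046630859375), (235.95497131347656, 260.8465576171875), 88.11042785644531) [[0.385, 0.2], [0.393, 0.208], [0.417, 0.229], [0.535, 0.28], [0.646, 0.428], [0.649, 0.431], [0.653, 0.433]]
top 887 ((519.3345947265625, 315.128173828125), (235.50375366210938, 257.5131530761719), 87.39769744873047) [[0.387, 0.2], [0.392, 0.208], [0.413, 0.232], [0.53, 0.283], [0.645, 0.43], [0.648, 0.433], [0.653, 0.435]]
scene tray ctr [420.4 180.3] fin top [287.9 194. ]
top tray ctr [146.  212.1] fin top [282.4 199.6]
```

Call:
{"op": "send_rows", "data": {"series": [{"delta_pos": [0,0,0],"twist": [1,0,0],"hand": 1},{"delta_pos": [0,0,0],"twist": [1,0,0],"hand": 1},{"delta_pos": [0,0,0],"twist": [1,0,0],"hand": 1},{"delta_pos": [0,0,0],"twist": [1,0,0],"hand": 1},{"delta_pos": [0,0,0],"twist": [1,0,0],"hand": 1},{"delta_pos": [0,0,0],"twist": [1,0,0],"hand": 1},{"delta_pos": [0,0,0],"twist": [1,0,0],"hand": 1},{"delta_pos": [0,0,0],"twist": [1,0,0],"hand": 1}], "squeeze": 60}}

```text
time_s: 0.82
position: [0.2435, -0.5484, 0.4042]
ee_rot: [0.08, 0.703, -0.08, 0.702]
wrist_force: [-0.3, -0.9, -1.1]
gripper_width: 1.001
```

Call:
{"op": "send_rows", "data": {"series": [{"delta_pos": [0,0,0],"twist": [1,0,0],"hand": 1},{"delta_pos": [0,0,0],"twist": [1,0,0],"hand": 1},{"delta_pos": [0,0,0],"twist": [1,0,0],"hand": 1},{"delta_pos": [0,0,0],"twist": [1,0,0],"hand": 1},{"delta_pos": [0,0,0],"twist": [0.42,0,0],"hand": 1},{"delta_pos": [0,0,0],"twist": [0,0,0],"hand": 1}]}}

```text
time_s: 1.32
position: [0.2435, -0.5484, 0.4043]
ee_rot: [0.201, 0.678, -0.201, 0.678]
wrist_force: [-1.0, 0.1, 0.4]
gripper_width: 0.999
```

```bash
python3 -c "
from h import *
plan([.567,-.010,.405],57)"
```

```text
t 1.3167 pos [ 0.2435 -0.5484  0.4043] F [-1.   0.1  0.4] w 0.999 q [-0.82  0.04  0.08 -0.   -1.62 -1.33]
yaw of y 56.94 tool x [-3.e-04  6.e-04 -1.e+00] dpos units [-1.2000e-02  1.5692e+01 -5.6400e-01] twist units [-0.013 -0.008 -0.004]
```

Call:
{"op": "send_rows", "data": {"series": [{"delta_pos": [0,0.4,0],"twist": [0,0,0],"hand": 1},{"delta_pos": [0,0.75,0],"twist": [0,0,0],"hand": 1},{"delta_pos": [0,0.75,0],"twist": [0,0,0],"hand": 1},{"delta_pos": [0,0.75,0],"twist": [0,0,0],"hand": 1},{"delta_pos": [0,0.75,0],"twist": [0,0,0],"hand": 1},{"delta_pos": [0,0.75,0],"twist": [0,0,0],"hand": 1},{"delta_pos": [0,0.75,0],"twist": [0,0,0],"hand": 1},{"delta_pos": [0,0.75,0],"twist": [0,0,0],"hand": 1}]}}

```text
time_s: 1.98
position: [0.367, -0.3575, 0.4046]
ee_rot: [0.2, 0.678, -0.2, 0.678]
wrist_force: [-0.1, -0.3, 0.2]
gripper_width: 1.0
```

Call:
{"op": "send_rows", "data": {"series": [{"delta_pos": [0,0.75,0],"twist": [0,0,0],"hand": 1},{"delta_pos": [0,0.75,0],"twist": [0,0,0],"hand": 1},{"delta_pos": [0,0.75,0],"twist": [0,0,0],"hand": 1},{"delta_pos": [0,0.75,0],"twist": [0,0,0],"hand": 1},{"delta_pos": [0,0.75,0],"twist": [0,0,0],"hand": 1},{"delta_pos": [0,0.75,0],"twist": [0,0,0],"hand": 1},{"delta_pos": [0,0.5,0],"twist": [0,0,0],"hand": 1},{"delta_pos": [0,0,0],"twist": [0,0,0],"hand": 1}]}}

```text
time_s: 2.65
position: [0.4769, -0.1884, 0.404]
ee_rot: [0.199, 0.679, -0.199, 0.678]
wrist_force: [-0.1, -0.7, -1.1]
gripper_width: 1.0
```

```bash
python3 - <<'E'
from h import *
plan([.567,-.010,.405],57)
s=snap('wrist','wrist1');p=pts(s);q=p.reshape(-1,3)
print('cam',-s['R'].T@s['t'])
for a,b in((.145,.17),(.06,.085),(.085,.108),(.11,.12)):
    m=(q[:,2]>a)&(q[:,2]<b)&(np.hypot(q[:,0]-.567,q[:,1]+.01)<.08)
    if m.sum()>5: print(a,b,m.sum(),q[m].mean(0).round(4),cv2.minAreaRect((q[m][:,:2]*1000).astype(np.float32)))
E
```

```text
t 2.65 pos [ 0.4769 -0.1884  0.404 ] F [-0.1 -0.7 -1.1] w 1.0 q [ 0.02 -0.19 -0.14 -0.   -1.63 -2.16]
yaw of y 57.29 tool x [-7.e-04  9.e-04 -1.e+00] dpos units [-0.023  4.97  -0.515] twist units [ 0.063 -0.013 -0.005]
cam [ 0.40740834 -0.14347205  0.37290572]
0.06 0.085 5702 [ 0.5472 -0.0235  0.0708] ((563.9463500976562, -10.804969787597656), (87.0274887084961, 86.86143493652344), 57.22793960571289)
0.085 0.108 3201 [ 0.5538 -0.0226  0.1001] ((560.8089599609375, -15.297378540039062), (46.73970413208008, 59.155517578125), 55.30105972290039)
0.11 0.12 802 [ 0.5593 -0.0184  0.1172] ((561.2246704101562, -18.810440063476562), (15.147662162780762, 33.373992919921875), 66.30504608154297)
```

View pics/wrist1.png

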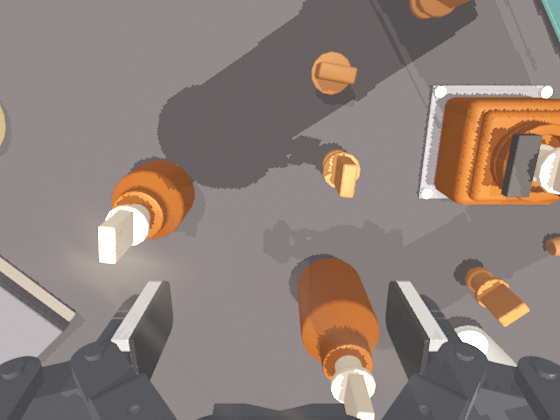

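The wrist view shows the jar at the right edge (450–560, 90–205) with its collar along the jaw direction. I stopped short of it because the arm was speed limited. I'll carry on to above the jar.

Call:
{"op": "send_rows", "data": {"series": [{"delta_pos": [0,0.5,0],"twist": [0,0,0],"hand": 1},{"delta_pos": [0,0.6,-0.1],"twist": [0,0,0],"hand": 1},{"delta_pos": [0,0.7,-0.1],"twist": [0,0,0],"hand": 1},{"delta_pos": [0,0.7,-0.1],"twist": [0,0,0],"hand": 1},{"delta_pos": [0,0.7,-0.1],"twist": [0,0,0],"hand": 1},{"delta_pos": [0,0.7,-0.1],"twist": [0,0,0],"hand": 1},{"delta_pos": [0,0.7,0],"twist": [0,0,0],"hand": 1},{"delta_pos": [0,0.37,0],"twist": [0,0,0],"hand": 1}]}}

```text
time_s: 3.37
position: [0.5677, -0.012, 0.4043]
ee_rot: [0.2, 0.678, -0.2, 0.678]
wrist_force: [0.3, -0.3, -0.4]
gripper_width: 0.998
```

Call:
{"op": "send_rows", "data": {"series": [{"delta_pos": [0,0,0],"twist": [0,0,0],"hand": 1},{"delta_pos": [0,0,0],"twist": [0,0,0],"hand": 1}]}}

```text
time_s: 3.53
position: [0.567, -0.0137, 0.4042]
ee_rot: [0.2, 0.678, -0.201, 0.678]
wrist_force: [-0.7, 0.2, 0.2]
gripper_width: 1.0
```

```bash
python3 - <<'E'
from h import *
plan([.567,-.010,.35],57.2)
s=snap('wrist','wrist2');p=pts(s);q=p.reshape(-1,3)
for a,b in((.145,.17),(.06,.085),(.085,.108),(.11,.12)):
    m=(q[:,2]>a)&(q[:,2]<b)&(np.hypot(q[:,0]-.567,q[:,1]+.01)<.08)
    if m.sum()>5: print(a,b,m.sum(),q[m].mean(0).round(4),cv2.minAreaRect((q[m][:,:2]*1000).astype(np.float32)))
E
```

```text
t 3.5333 pos [ 0.567  -0.0137  0.4042] F [-0.7  0.2  0.2] w 1.0 q [ 0.33 -0.05 -0.    0.   -1.62 -2.48]
yaw of y 57.06 tool x [-1.2e-03 -4.0e-04 -1.0e+00] dpos units [ 1.356  0.078 -0.049] twist units [-0.031 -0.009  0.013]
0.145 0.17 867 [ 0.5638 -0.0087  0.1531] ((564.93212890625, -9.276165008544922), (11.912660598754883, 27.606948852539062), 56.95014572143555)
0.06 0.085 4877 [ 0.551  -0.0007  0.07  ] ((565.21533203125, -9.337665557861328), (87.00196075439453, 86.84616088867188), 57.09598922729492)
0.085 0.108 3194 [ 0.5605 -0.0064  0.1028] ((564.5400390625, -9.123283386230469), (57.633880615234375, 58.2484016418457), 57.24247741699219)
0.11 0.12 949 [ 0.5628 -0.0082  0.1175] ((564.1822509765625, -8.912612915039062), (33.028560638427734, 32.071983337402344), 58.40120315551758)
```

View pics/wrist2.png

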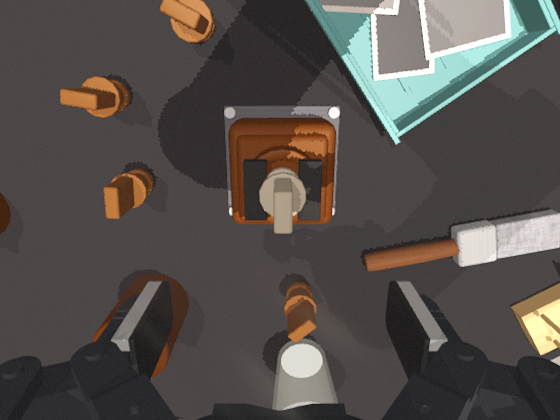

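The wrist view shows the fin centred between the jaws at (283,210), with the collar halves to its left and right. I'll descend and grip.

Call:
{"op": "send_rows", "data": {"series": [{"delta_pos": [0.3,0.075,-0.08],"twist": [0,0,0],"hand": 1},{"delta_pos": [0.4,0,0],"twist": [0,0,0],"hand": 1},{"delta_pos": [0.4,0,0],"twist": [0,0,0],"hand": 1},{"delta_pos": [0.4,0,0],"twist": [0,0,0],"hand": 1},{"delta_pos": [0.4,0,0],"twist": [0,0,0],"hand": 1},{"delta_pos": [0.4,0,0],"twist": [0,0,0],"hand": 1},{"delta_pos": [0.3,0,0],"twist": [0,0,0],"hand": 1},{"delta_pos": [0,0,0],"twist": [0,0,0],"hand": 1}]}}

```text
time_s: 4.25
position: [0.5649, -0.0102, 0.2979]
ee_rot: [0.201, 0.679, -0.202, 0.676]
wrist_force: [-0.2, 0.5, -0.6]
gripper_width: 0.999
```

Call:
{"op": "send_rows", "data": {"series": [{"delta_pos": [0,0,0],"twist": [0,0,0],"hand": 0.5},{"delta_pos": [0,0,0],"twist": [0,0,0],"hand": 0.5},{"delta_pos": [0,0,0],"twist": [0,0,0],"hand": 0.5},{"delta_pos": [0,0,0],"twist": [0,0,0],"hand": 0.3},{"delta_pos": [0,0,0],"twist": [0,0,0],"hand": 0.3},{"delta_pos": [0,0,0],"twist": [0,0,0],"hand": 0.3},{"delta_pos": [0,0,0],"twist": [0,0,0],"hand": 0.3}]}}

```text
time_s: 4.83
position: [0.5659, -0.0091, 0.3009]
ee_rot: [0.201, 0.678, -0.201, 0.678]
wrist_force: [-0.4, 0.9, -0.2]
gripper_width: 0.302
```

```bash
python3 - <<'E'
from h import *
plan([.566,-.0095,.299],57.1)
snap('wrist','wrist3')
E
```

```text
t 4.8333 pos [ 0.5659 -0.0091  0.3009] F [-0.4  0.9 -0.2] w 0.302 q [ 0.34 -0.04 -0.18 -0.   -1.43 -2.48]
yaw of y 57.01 tool x [ 2.e-04  1.e-04 -1.e+00] dpos units [ 0.047 -0.006  0.008] twist units [-0.019  0.001 -0.003]
```

View pics/wrist3.png

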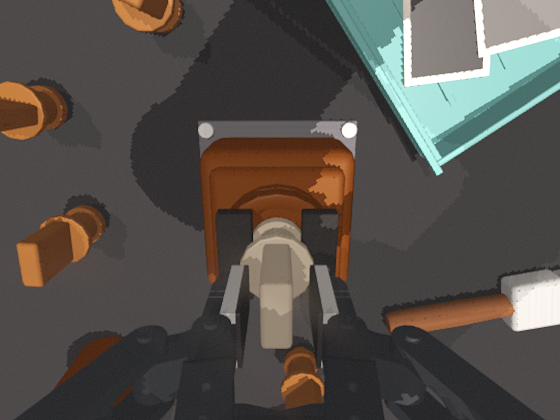

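The fin at (277,295) is centred between the pads at about (235,300) and (322,300). I'll close on it.

Call:
{"op": "send_rows", "data": {"series": [{"delta_pos": [0,0,0],"twist": [0,0,0],"hand": 0},{"delta_pos": [0,0,0],"twist": [0,0,0],"hand": 0},{"delta_pos": [0,0,0],"twist": [0,0,0],"hand": 0},{"delta_pos": [0,0,0],"twist": [0,0,0],"hand": 0},{"delta_pos": [0,0,0],"twist": [0,0,0],"hand": 0},{"delta_pos": [0,0,0],"twist": [0,0,0],"hand": 0},{"delta_pos": [0,0,0],"twist": [0,0,0],"hand": 0}]}}

```text
time_s: 5.47
position: [0.5659, -0.0091, 0.3008]
ee_rot: [0.201, 0.678, -0.201, 0.678]
wrist_force: [-0.4, -0.0, 0.2]
gripper_width: 0.128
```

```bash
python3 - <<'E'
from h import *
plan([.566,-.0095,.300],57.1)
E
```

```text
t 5.4667 pos [ 0.5659 -0.0091  0.3008] F [-0.4 -0.   0.2] w 0.128 q [ 0.34 -0.04 -0.18 -0.   -1.43 -2.48]
yaw of y 57.01 tool x [ 2.e-04  1.e-04 -1.e+00] dpos units [ 0.02  -0.006  0.008] twist units [-0.019  0.001 -0.003]
```

The grip holds at an opening of 0.128, which is about 11 mm. I'll lean about the foot (lever 0.225 m) to -y first.

Call:
{"op": "send_rows", "data": {"series": [{"delta_pos": [0.0045,-0.225,0],"twist": [0,0,0.5],"hand": 0},{"delta_pos": [0.0045,-0.225,0],"twist": [0,0,0.5],"hand": 0},{"delta_pos": [0.0045,-0.225,0],"twist": [0,0,0.5],"hand": 0},{"delta_pos": [0.0045,-0.225,0],"twist": [0,0,0.5],"hand": 0},{"delta_pos": [0.0045,-0.225,0],"twist": [0,0,0.5],"hand": 0},{"delta_pos": [0.0045,-0.225,0],"twist": [0,0,0.5],"hand": 0},{"delta_pos": [0,0,0],"twist": [0,0,0],"hand": 0},{"delta_pos": [0,0,0],"twist": [0,0,0],"hand": 0}]}}

```text
time_s: 6.13
position: [0.5372, -0.0537, 0.2957]
ee_rot: [0.281, 0.648, -0.118, 0.698]
wrist_force: [1.7, 5.4, 5.5]
gripper_width: 0.128
```

```bash
python3 - <<'E'
from h import *
plan([.566,-.0095,.301],57.1)
s=bot.observe();R=Ro.from_quat(s['ee_rot']).as_matrix();print('foot',s['position']+.225*R[:,0])
snap('wrist','wrist4');snap('scene','scene4')
w=cv2.imread('pics/wrist4.png')[130:420,130:430];c=cv2.imread('pics/scene4.png')[150:265,240:345]
cv2.imwrite('pics/lean1.png',np.hstack([cv2.resize(w,(400,400)),cv2.resize(c,(400,400),interpolation=cv2.INTER_CUBIC)]))
E
```

```text
t 6.1333 pos [ 0.5372 -0.0537  0.2957] F [1.7 5.4 5.5] w 0.128 q [ 0.21 -0.15 -0.25 -0.18 -1.31 -2.33]
yaw of y 56.99 tool x [ 0.1329  0.2005 -0.9706] dpos units [0.189 1.313 0.002] twist units [-0.026  0.03  -3.037]
foot [ 0.56707783 -0.00859119  0.07731556]
```

View pics/lean1.png

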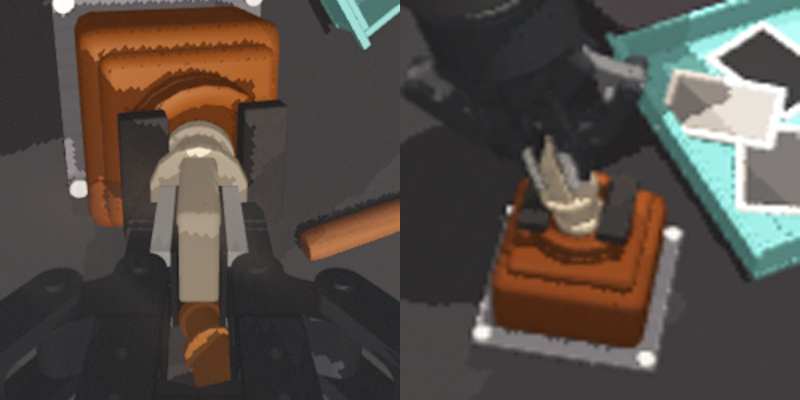

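The stopper leans about 14° to -y (fin at (200,230) in the wrist crop) with roughly 5 N of side force. I'll lean it slightly further to about 15°, then go back and over to the other side.

Call:
{"op": "send_rows", "data": {"series": [{"delta_pos": [0.0045,-0.135,0],"twist": [0,0,0.3],"hand": 0},{"delta_pos": [0,0,0],"twist": [0,0,0],"hand": 0},{"delta_pos": [0,0,0],"twist": [0,0,0],"hand": 0},{"delta_pos": [0.0045,0.225,0],"twist": [0,0,-0.5],"hand": 0},{"delta_pos": [0.0045,0.225,0],"twist": [0,0,-0.5],"hand": 0},{"delta_pos": [0.0045,0.225,0],"twist": [0,0,-0.5],"hand": 0},{"delta_pos": [0.0045,0.225,0],"twist": [0,0,-0.5],"hand": 0},{"delta_pos": [0.0045,0.225,0],"twist": [0,0,-0.5],"hand": 0}]}}

```text
time_s: 6.9
position: [0.5586, -0.0206, 0.3007]
ee_rot: [0.221, 0.671, -0.18, 0.684]
wrist_force: [1.1, 0.3, 1.6]
gripper_width: 0.131
```

Call:
{"op": "send_rows", "data": {"series": [{"delta_pos": [0.0045,0.225,0],"twist": [0,0,-0.5],"hand": 0},{"delta_pos": [0.0045,0.225,0],"twist": [0,0,-0.5],"hand": 0},{"delta_pos": [0.0045,0.225,0],"twist": [0,0,-0.5],"hand": 0},{"delta_pos": [0.0045,0.225,0],"twist": [0,0,-0.5],"hand": 0},{"delta_pos": [0.0045,0.225,0],"twist": [0,0,-0.5],"hand": 0},{"delta_pos": [0.0045,0.225,0],"twist": [0,0,-0.5],"hand": 0},{"delta_pos": [0.0045,0.225,0],"twist": [0,0,-0.5],"hand": 0},{"delta_pos": [0.0045,0.1,0],"twist": [0,0,-0.22],"hand": 0}]}}

```text
time_s: 7.57
position: [0.5947, 0.035, 0.2955]
ee_rot: [0.118, 0.697, -0.281, 0.649]
wrist_force: [-3.7, -2.1, 10.9]
gripper_width: 0.124
```

Call:
{"op": "send_rows", "data": {"series": [{"delta_pos": [0,0,0],"twist": [0,0,0],"hand": 0},{"delta_pos": [0,0,0],"twist": [0,0,0],"hand": 0}]}}

```text
time_s: 7.73
position: [0.5944, 0.0346, 0.2956]
ee_rot: [0.118, 0.697, -0.28, 0.65]
wrist_force: [-2.2, -1.6, 8.4]
gripper_width: 0.126
```

```bash
python3 - <<'E'
from h import *
plan([.566,-.0095,.301],57.1)
s=bot.observe();R=Ro.from_quat(s['ee_rot']).as_matrix();print('foot',s['position']+.225*R[:,0])
s=snap('wrist','wrist5');snap('scene','scene5')
w=cv2.imread('pics/wrist5.png')[130:420,130:430];c=cv2.imread('pics/scene5.png')[150:265,240:345]
cv2.imwrite('pics/lean2.png',np.hstack([cv2.resize(w,(400,400)),cv2.resize(c,(400,400),interpolation=cv2.INTER_CUBIC)]))
E
```

```text
t 7.7333 pos [0.5944 0.0346 0.2956] F [-2.2 -1.6  8.4] w 0.126 q [ 0.43  0.11 -0.09  0.13 -1.57 -2.59]
yaw of y 57.0 tool x [-0.1278 -0.1991 -0.9716] dpos units [ 0.178 -1.306  0.003] twist units [-0.02   0.013  2.986]
foot [ 0.56567525 -0.01024993  0.07695962]
```

View pics/lean2.png

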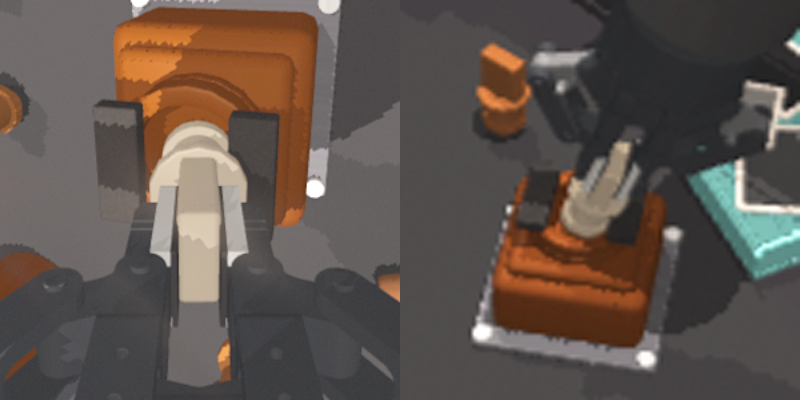

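The stopper leans 13.7° to +y, and the opposite half shows a clear gap at (145,160) in the wrist crop. I'll lean a little more, then return upright and measure the gaps.

Call:
{"op": "send_rows", "data": {"series": [{"delta_pos": [0.003,0.18,0],"twist": [0,0,-0.4],"hand": 0},{"delta_pos": [0,0,0],"twist": [0,0,0],"hand": 0},{"delta_pos": [0,0,0],"twist": [0,0,0],"hand": 0},{"delta_pos": [0.0045,-0.225,0],"twist": [0,0,0.5],"hand": 0},{"delta_pos": [0.0045,-0.225,0],"twist": [0,0,0.5],"hand": 0},{"delta_pos": [0.0045,-0.225,0],"twist": [0,0,0.5],"hand": 0},{"delta_pos": [0.0045,-0.225,0],"twist": [0,0,0.5],"hand": 0},{"delta_pos": [0.0045,-0.225,0],"twist": [0,0,0.5],"hand": 0}]}}

```text
time_s: 8.5
position: [0.5738, 0.0025, 0.3006]
ee_rot: [0.178, 0.684, -0.224, 0.671]
wrist_force: [-1.0, -3.6, 3.3]
gripper_width: 0.128
```

Call:
{"op": "send_rows", "data": {"series": [{"delta_pos": [0.0045,-0.225,0],"twist": [0,0,0.5],"hand": 0},{"delta_pos": [0.0045,-0.18,0],"twist": [0,0,0.4],"hand": 0},{"delta_pos": [0,0,0],"twist": [0,0,0],"hand": 0},{"delta_pos": [0,0,0],"twist": [0,0,0],"hand": 0}]}}

```text
time_s: 8.83
position: [0.5649, -0.0108, 0.3008]
ee_rot: [0.203, 0.677, -0.199, 0.679]
wrist_force: [-1.2, -1.1, 6.6]
gripper_width: 0.131
```

```bash
python3 - <<'E'
from h import *
plan([.566,-.0095,.301],57.1)
s=snap('wrist','wrist6');p=pts(s);v=p-np.array([.566,-.0095,0]);c=np.radians(57.1)
y=v[...,0]*np.cos(c)+v[...,1]*np.sin(c);f=s['frame'].astype(int)
dark=(f.max(2)<90)&(abs(p[...,2]-.104)<.008)&(abs(y)<.04)
for m in(dark&(y>0),dark&(y<0)): print('collar',m.sum(),np.percentile(y[m],[1,5,50,95,99]).round(4))
s=np.load('pics/wrist2.npz');p=pts(s);v=p-np.array([.566,-.0095,0]);y=v[...,0]*np.cos(c)+v[...,1]*np.sin(c);f=s['frame'].astype(int)
dark=(f.max(2)<90)&(abs(p[...,2]-.104)<.008)&(abs(y)<.04)
for m in(dark&(y>0),dark&(y<0)): print('before',m.sum(),np.percentile(y[m],[1,5,50,95,99]).round(4))
E
```

```text
t 8.8333 pos [ 0.5649 -0.0108  0.3008] F [-1.2 -1.1  6.6] w 0.131 q [ 0.33 -0.04 -0.18 -0.   -1.42 -2.48]
yaw of y 56.96 tool x [ 0.0038  0.0054 -1.    ] dpos units [-0.006  0.042  0.004] twist units [-0.03   0.003 -0.082]
collar 2918 [0.0174 0.0178 0.0263 0.0334 0.0341]
collar 2846 [-0.0336 -0.0328 -0.0261 -0.0175 -0.0168]
before 1191 [0.0114 0.0127 0.0209 0.0274 0.028 ]
before 1204 [-0.029  -0.0283 -0.0216 -0.0134 -0.0123]
```

Both collar halves have moved out by about 5 mm. I'll pull straight up.

Call:
{"op": "send_rows", "data": {"series": [{"delta_pos": [-0.1,0.04,0],"twist": [0,0,-0.08],"hand": 0},{"delta_pos": [-0.2,0,0],"twist": [0,0,0],"hand": 0},{"delta_pos": [-0.3,0,0],"twist": [0,0,0],"hand": 0},{"delta_pos": [-0.4,0,0],"twist": [0,0,0],"hand": 0},{"delta_pos": [-0.4,0,0],"twist": [0,0,0],"hand": 0},{"delta_pos": [-0.4,0,0],"twist": [0,0,0],"hand": 0},{"delta_pos": [-0.4,0,0],"twist": [0,0,0],"hand": 0},{"delta_pos": [-0.3,0,0],"twist": [0,0,0],"hand": 0}]}}

```text
time_s: 9.55
position: [0.5661, -0.0087, 0.4025]
ee_rot: [0.201, 0.678, -0.2, 0.678]
wrist_force: [-0.5, -0.2, -0.7]
gripper_width: 0.13
```

```bash
python3 - <<'E'
from h import *
plan([.5475,.352,.40],57.1)
plan([.5475,.352,.40],86)
snap('scene','scene7');snap('wrist','wrist7')
w=cv2.imread('pics/wrist7.png')[130:420,130:430];c=cv2.imread('pics/scene7.png')[110:265,220:345]
cv2.imwrite('pics/lift.png',np.hstack([cv2.resize(w,(400,400)),cv2.resize(c,(400,400),interpolation=cv2.INTER_CUBIC)]))
E
```

```text
t 9.55 pos [ 0.5661 -0.0087  0.4025] F [-0.5 -0.2 -0.7] w 0.13 q [ 0.34 -0.05 -0.01 -0.   -1.61 -2.49]
yaw of y 57.04 tool x [ 1.4e-03  5.0e-04 -1.0e+00] dpos units [ 0.066  7.313 -5.295] twist units [-0.013  0.011 -0.015]
t 9.55 pos [ 0.5661 -0.0087  0.4025] F [-0.5 -0.2 -0.7] w 0.13 q [ 0.34 -0.05 -0.01 -0.   -1.61 -2.49]
yaw of y 57.04 tool x [ 1.4e-03  5.0e-04 -1.0e+00] dpos units [ 0.066  7.313 -5.295] twist units [-6.318  0.014 -0.012]
```

View pics/lift.png

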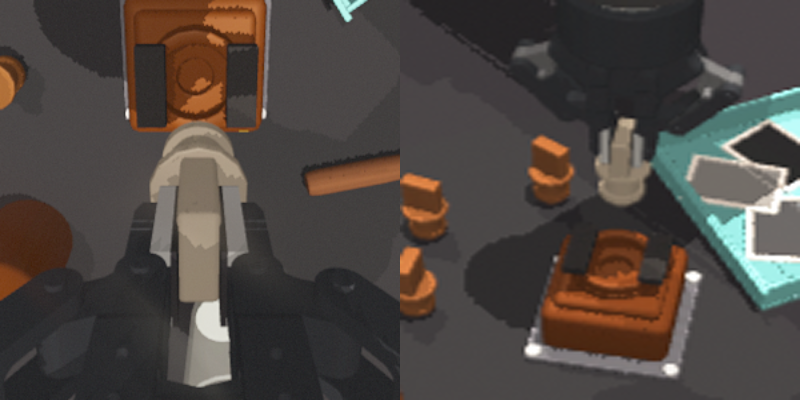

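The stopper is out and upright in the jaws at (620,170) in the right-hand crop, and the neck is empty. I'll turn the wrist and carry it to the tray.

Call:
{"op": "send_rows", "data": {"series": [{"delta_pos": [0,0,0],"twist": [-0.9,0,0],"hand": 0},{"delta_pos": [0,0,0],"twist": [-0.9,0,0],"hand": 0},{"delta_pos": [0,0,0],"twist": [-0.9,0,0],"hand": 0},{"delta_pos": [0,0,0],"twist": [-0.9,0,0],"hand": 0},{"delta_pos": [0,0,0],"twist": [-0.9,0,0],"hand": 0},{"delta_pos": [0,0,0],"twist": [-0.9,0,0],"hand": 0},{"delta_pos": [0,0,0],"twist": [-0.9,0,0],"hand": 0},{"delta_pos": [0,0,0],"twist": [0,0,0],"hand": 0}]}}

```text
time_s: 10.32
position: [0.566, -0.0088, 0.3991]
ee_rot: [0.024, 0.707, -0.024, 0.706]
wrist_force: [-0.3, -0.9, -1.5]
gripper_width: 0.128
```

Call:
{"op": "send_rows", "data": {"series": [{"delta_pos": [0,0.4,-0.1],"twist": [0,0,0],"hand": 0},{"delta_pos": [0,0.6,-0.1],"twist": [0,0,0],"hand": 0},{"delta_pos": [0,0.6,-0.1],"twist": [0,0,0],"hand": 0},{"delta_pos": [0,0.6,-0.1],"twist": [0,0,0],"hand": 0},{"delta_pos": [0,0.6,-0.1],"twist": [0,0,0],"hand": 0},{"delta_pos": [0,0.6,-0.1],"twist": [0,0,0],"hand": 0},{"delta_pos": [0,0.6,-0.1],"twist": [0,0,0],"hand": 0},{"delta_pos": [0,0.6,-0.1],"twist": [0,0,0],"hand": 0}]}}

```text
time_s: 10.98
position: [0.5469, 0.1781, 0.3996]
ee_rot: [0.026, 0.707, -0.026, 0.706]
wrist_force: [-0.3, 0.2, -1.8]
gripper_width: 0.129
```

Call:
{"op": "send_rows", "data": {"series": [{"delta_pos": [0,0.6,-0.1],"twist": [0,0,0],"hand": 0},{"delta_pos": [0,0.6,-0.1],"twist": [0,0,0],"hand": 0},{"delta_pos": [0,0.6,-0.1],"twist": [0,0,0],"hand": 0},{"delta_pos": [0,0.6,0],"twist": [0,0,0],"hand": 0},{"delta_pos": [0,0.6,0],"twist": [0,0,0],"hand": 0},{"delta_pos": [0,0.6,0],"twist": [0,0,0],"hand": 0},{"delta_pos": [0,0.4,0],"twist": [0,0,0],"hand": 0},{"delta_pos": [0,0,0],"twist": [0,0,0],"hand": 0}]}}

```text
time_s: 11.65
position: [0.5464, 0.3402, 0.398]
ee_rot: [0.025, 0.708, -0.026, 0.706]
wrist_force: [-0.1, -0.2, -0.2]
gripper_width: 0.131
```

```bash
python3 - <<'E'
from h import *
plan([.5475,.352,.25],86)
s=snap('wrist','wrist8')
E
```

```text
t 11.65 pos [0.5464 0.3402 0.398 ] F [-0.1 -0.2 -0.2] w 0.131 q [ 0.87  0.16  0.2  -0.   -1.61 -2.51]
yaw of y 85.89 tool x [-0.0026 -0.0013 -1.    ] dpos units [3.701 0.303 0.015] twist units [-0.024 -0.031  0.018]
```

View pics/wrist8.png

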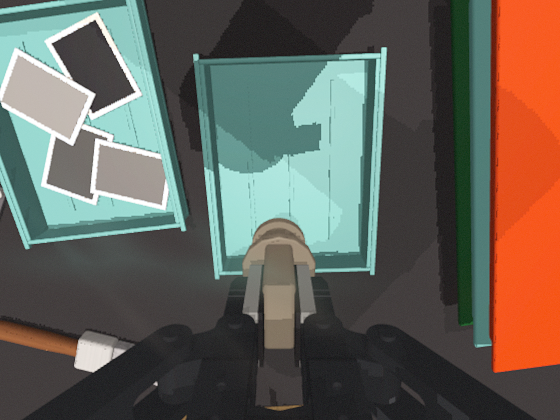

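The wrist view shows the stopper over the empty tray (200–380, 55–275). The tray with photographs is off to the left. I'll lower it.

Call:
{"op": "send_rows", "data": {"series": [{"delta_pos": [0.3,0.3,0],"twist": [0,0,0],"hand": 0},{"delta_pos": [0.5,0,0],"twist": [0,0,0],"hand": 0},{"delta_pos": [0.6,0,0],"twist": [0,0,0],"hand": 0},{"delta_pos": [0.6,0,0],"twist": [0,0,0],"hand": 0},{"delta_pos": [0.6,0,0],"twist": [0,0,0],"hand": 0},{"delta_pos": [0.5,0,0],"twist": [0,0,0],"hand": 0},{"delta_pos": [0.4,0,0],"twist": [0,0,0],"hand": 0},{"delta_pos": [0,0,0],"twist": [0,0,0],"hand": 0}]}}

```text
time_s: 12.37
position: [0.5467, 0.348, 0.2549]
ee_rot: [0.024, 0.709, -0.028, 0.704]
wrist_force: [-0.3, 0.6, -1.6]
gripper_width: 0.127
```

```bash
python3 - <<'E'
from h import *
plan([.5475,.352,.231],86)
snap('scene','scene9')
c=cv2.imread('pics/scene9.png')[70:250,330:510]
cv2.imwrite('pics/low.png',cv2.resize(c,(540,540),interpolation=cv2.INTER_CUBIC))
E
```

```text
t 12.3667 pos [0.5467 0.348  0.2549] F [-0.3  0.6 -1.6] w 0.127 q [ 0.87  0.2  -0.01 -0.   -1.36 -2.52]
yaw of y 85.77 tool x [-0.0063 -0.0044 -1.    ] dpos units [0.597 0.104 0.017] twist units [-0.051 -0.075  0.061]
```

View pics/low.png

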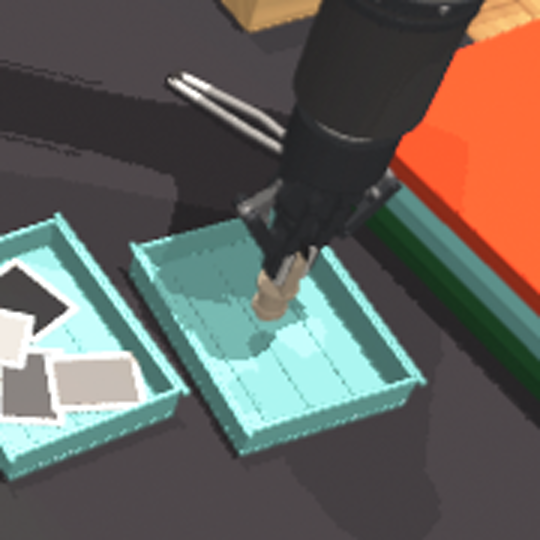

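The stopper hangs inside the empty tray, near its middle at (275,295). I'll lower it slowly onto the floor.

Call:
{"op": "send_rows", "data": {"series": [{"delta_pos": [0,0,0],"twist": [0,0,0],"hand": 0},{"delta_pos": [0.1,0,0],"twist": [0,-0.05,0.05],"hand": 0},{"delta_pos": [0.1,0,0],"twist": [0,0,0],"hand": 0},{"delta_pos": [0.1,0,0],"twist": [0,0,0],"hand": 0},{"delta_pos": [0.1,0,0],"twist": [0,0,0],"hand": 0},{"delta_pos": [0,0,0],"twist": [0,0,0],"hand": 0},{"delta_pos": [0,0,0],"twist": [0,0,0],"hand": 0}]}}

```text
time_s: 13.0
position: [0.5476, 0.3492, 0.244]
ee_rot: [0.027, 0.705, -0.024, 0.708]
wrist_force: [0.1, 0.3, -0.7]
gripper_width: 0.13
```

```bash
python3 - <<'E'
from h import *
plan([.5475,.352,.230],86)
E
```

```text
t 13.0 pos [0.5476 0.3492 0.244 ] F [ 0.1  0.3 -0.7] w 0.13 q [ 0.88  0.21 -0.03  0.   -1.33 -2.52]
yaw of y 85.89 tool x [ 0.0037  0.0032 -1.    ] dpos units [ 0.349  0.068 -0.008] twist units [-0.025  0.044 -0.043]
```

Call:
{"op": "send_rows", "data": {"series": [{"delta_pos": [0.1,0,0],"twist": [0,0.04,-0.04],"hand": 0},{"delta_pos": [0.1,0,0],"twist": [0,0,0],"hand": 0},{"delta_pos": [0.1,0,0],"twist": [0,0,0],"hand": 0},{"delta_pos": [0.04,0,0],"twist": [0,0,0],"hand": 0},{"delta_pos": [0,0,0],"twist": [0,0,0],"hand": 0},{"delta_pos": [0,0,0],"twist": [0,0,0],"hand": 0}]}}

```text
time_s: 13.5
position: [0.5477, 0.3493, 0.2306]
ee_rot: [0.026, 0.706, -0.025, 0.707]
wrist_force: [0.2, -1.0, -1.2]
gripper_width: 0.126
```

Call:
{"op": "send_rows", "data": {"series": [{"delta_pos": [0.03,0,0],"twist": [0,0,0],"hand": 0},{"delta_pos": [0,0,0],"twist": [0,0,0],"hand": 0},{"delta_pos": [0,0,0],"twist": [0,0,0],"hand": 0}]}}

```text
time_s: 13.75
position: [0.5477, 0.3493, 0.2297]
ee_rot: [0.026, 0.706, -0.025, 0.707]
wrist_force: [-0.0, -0.6, -0.5]
gripper_width: 0.128
```

Call:
{"op": "send_rows", "data": {"series": [{"delta_pos": [0.03,0,0],"twist": [0,0,0],"hand": 0},{"delta_pos": [0,0,0],"twist": [0,0,0],"hand": 0},{"delta_pos": [0,0,0],"twist": [0,0,0],"hand": 0}]}}

```text
time_s: 14.0
position: [0.5478, 0.3493, 0.2288]
ee_rot: [0.026, 0.706, -0.025, 0.707]
wrist_force: [0.8, 0.7, 1.5]
gripper_width: 0.129
```

Call:
{"op": "send_rows", "data": {"series": [{"delta_pos": [0.03,0,0],"twist": [0,0,0],"hand": 0},{"delta_pos": [0,0,0],"twist": [0,0,0],"hand": 0},{"delta_pos": [0,0,0],"twist": [0,0,0],"hand": 0}]}}

```text
time_s: 14.25
position: [0.5478, 0.3494, 0.2288]
ee_rot: [0.026, 0.706, -0.025, 0.707]
wrist_force: [-2.6, -1.5, 5.6]
gripper_width: 0.135
```

It touched the floor at TCP z = 0.2288 with 5.6 N. I'll release and retreat.

Call:
{"op": "send_rows", "data": {"series": [{"delta_pos": [-0.03,0,0],"twist": [0,0,0],"hand": 0.12},{"delta_pos": [0,0,0],"twist": [0,0,0],"hand": 0.16},{"delta_pos": [0,0,0],"twist": [0,0,0],"hand": 0.2},{"delta_pos": [0,0,0],"twist": [0,0,0],"hand": 0.3},{"delta_pos": [0,0,0],"twist": [0,0,0],"hand": 0.4},{"delta_pos": [0,0,0],"twist": [0,0,0],"hand": 0.5},{"delta_pos": [0,0,0],"twist": [0,0,0],"hand": 0.5},{"delta_pos": [0,0,0],"twist": [0,0,0],"hand": 0.5}]}}

```text
time_s: 14.92
position: [0.5477, 0.3493, 0.2283]
ee_rot: [0.026, 0.706, -0.025, 0.707]
wrist_force: [0.6, 0.4, -0.4]
gripper_width: 0.502
```

Call:
{"op": "send_rows", "data": {"series": [{"delta_pos": [-0.2,0,0],"twist": [0,0,0],"hand": 0.5},{"delta_pos": [-0.4,0,0],"twist": [0,0,0],"hand": 0.5},{"delta_pos": [-0.5,0,0],"twist": [0,0,0],"hand": 0.5},{"delta_pos": [-0.6,0,0],"twist": [0,0,0],"hand": 0.5},{"delta_pos": [-0.6,0,0],"twist": [0,0,0],"hand": 0.5},{"delta_pos": [-0.6,0,0],"twist": [0,0,0],"hand": 0.5},{"delta_pos": [-0.5,0,0],"twist": [0,0,0],"hand": 0.5},{"delta_pos": [0,0,0],"twist": [0,0,0],"hand": 0.5}]}}

```text
time_s: 15.58
position: [0.548, 0.349, 0.3712]
ee_rot: [0.028, 0.704, -0.023, 0.709]
wrist_force: [0.6, 0.0, 1.4]
gripper_width: 0.499
```

```bash
python3 - <<'E'
from h import *
plan([.5475,.352,.36],86)
snap('scene','scene10');s=snap('wrist','wrist10')
p=pts(s).reshape(-1,3);f=s['frame'].reshape(-1,3).astype(int)
m=(f[:,0]>f[:,2]+15)&(abs(p[:,0]-.5475)<.095)&(abs(p[:,1]-.352)<.07)&(p[:,2]>.01)&(p[:,2]<.1)
print(m.sum(),p[m].mean(0),p[m].min(0),p[m].max(0))
c=cv2.imread('pics/scene10.png')[70:250,330:510]
cv2.imwrite('pics/end.png',np.hstack([cv2.resize(c,(360,400)),cv2.resize(cv2.imread('pics/wrist10.png'),(440,400))]))
E
```

```text
t 15.5833 pos [0.548  0.349  0.3712] F [0.6 0.  1.4] w 0.499 q [ 0.88  0.17  0.16  0.   -1.55 -2.52]
yaw of y 85.89 tool x [ 0.0081  0.0059 -0.9999] dpos units [ 0.281  0.072 -0.019] twist units [-0.025  0.096 -0.08 ]
1549 [0.54400031 0.35026479 0.05987029] [0.53111514 0.33417272 0.01349326] [0.56262731 0.36594628 0.08343277]
```

View pics/end.png

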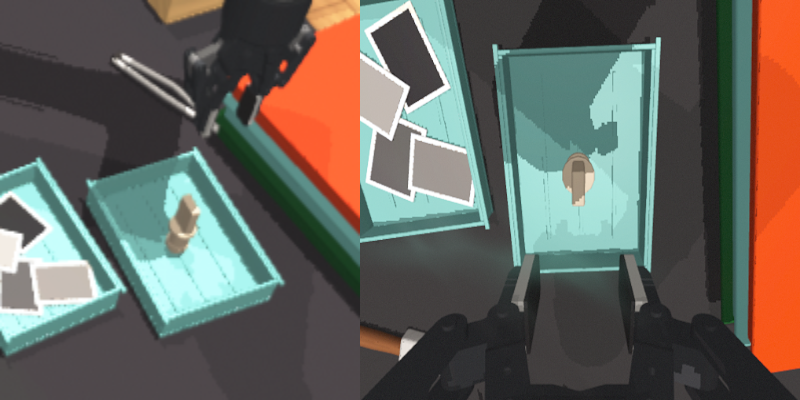

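The stopper stands upright near the middle of the empty tray, released, and the gripper is clear above it. I'm handing in.

```bash
python3 -c "
from station import bot
print(bot.job_done(), bot.observe()['time_s'])"
```

```text
the job is handed in; nothing more can be done
the job is handed in; nothing more can be done
```

The stopper is out of the square jar and stands upright, released, near the middle of the empty tray. I handed the job in at about 15.7 s of the 48 s allowed; no verdict is reported.

- **Rocking:** I gripped the fin at 60 N and leaned it about its foot, roughly 15° to -y and then 15° to +y. With the stopper back upright, the wrist camera showed both collar halves about 5 mm farther out.
- **Pull and placing:** The stopper came straight up 100 mm with almost no force on the wrist. It touched the tray floor at the expected height with about 5.6 N, and then I opened the fingers.
- **Last check:** The final pictures show it standing about 4 mm from the tray's middle. Its top is at about 83 mm, so its centre is about 43 mm above the bench. The gripper is clear above it, and the photograph tray looked untouched in the last view. I did not check the bottles again at the end.
- **Small disagreements:** The three cameras differed by about 2 mm on the jar, and my readings of the tray centre's y differed by up to 8 mm. Neither affected the result. One fast travel move fell short because of the joint speed limit, and I corrected it before gripping.

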